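# Open a slide-lid dowel box and seat a dowel in a chair leg

## Robot

A 6-joint arm with a two-finger parallel gripper is mounted at the origin on the work surface. World frame = base frame: x ahead of the robot, y to its left, z up, the work surface at z = 0. Lengths are in mm, angles in degrees, forces in N, time in s.
With the tool pointing down it reaches from about 325 to 925 mm from the base axis. Payload 3.1 kg.
Tool frame: the origin (TCP) lies at the very end of the fingers, on their centre line; the grasp point (between the pads) lies grasp_offset behind it (grasp_offset is the distance from the TCP to the grasp point, in mm); z points along the fingers, x is the direction in which the jaws open and shut, and the axes are right-handed (so a half turn about z gives the same grasp; the last joint's range is limited). The gripper opens to 85 mm and grips with 20 to 120 N. Pads are 22 mm wide; open, the fingers measure 114 mm over their backs; the gripper's body (76 mm by 85 mm) begins 54 mm behind the grasp point. The pads swing forward as they close: fully open they stand 13 mm farther back than shut.
Start: joints at [-71.058, 12.427, 92.441, -0, 75.132, -6.429], TCP at [267.816, -564.725, 231.3] pointing down, gripper open.
Joint ranges: [-157.48, 157.48], [-44.54, 120.13], [17.64, 146.25], [-64.5, 244.5], [7.68, 150.69], [-147.95, 147.95]. Speed limits (degrees/s): [159.86, 159.86, 180, 180, 180, 180].

## Interface

Orientations are given as [roll, pitch, yaw] about the fixed x, y, z axes, in that order (R = Rz(yaw) Ry(pitch) Rx(roll)).
In Python, from station import * gives the robot as it stands. Calls block until the motion is done:
- goto(position, orientation): joint-space move of the TCP to a pose.
- move_l(position, attitude=None, speed=150): straight line of the TCP; attitude=None keeps the orientation; speed is the mean speed in mm/s.
- move_j(angles): joint-space move.
- grip(opening, squeeze=None): finger opening in mm; squeeze is the grip in N (None keeps the last); returns when the fingers have stopped.
- wait(seconds).
- solve_ik(position, orientation): joint angles nearest the present ones, or None.
- get_obs(): the state.
- get_image(name): name is "scene" or "top" or "wrist"; returns the picture (400x640x3 uint8, red, green, blue); there is no depth.
- get_calibration(name): a dict with "fx", "fy", "cx", "cy" (pixels), "R" (3x3) and "t" (3): a world point X has camera coordinates R X + t; the wrist camera has in their place "mount" (4x4, takes a point from camera to tool coordinates, whose origin is the TCP and whose axes are the tool frame's). Camera axes: x right, y down, z forward; pixel columns grow to the right and rows downward; lengths in mm; the calibration is good to about 2 mm. The wrist camera is an equidistant fisheye: a pixel r from the principal point sees the ray r / f radians off the axis. A picture is of the moment at which its call begins: read the wrist's pose just before it. get_calibration takes no time and is no camera call.
A pose or a line that the arm cannot do raises Unreachable and nothing moves.
- sign_off(): hands the job in, once; it reports no verdict.
Trained networks look in the newest picture that a camera, given by its name, has taken for a name from the list of things; names that differ only in an ending like _2 or _b are one class to them, and where a whole thing is asked for, a point or a joint stands for the part that bears it (a point fixed in the world has none). Each returns a list of dicts, best first, with "score" (0 to 1); they miss things now and then, are a little off and sometimes report something else, mostly with a low value. They report only what shows in the picture. A call takes as long as a camera call.
- spot_in(name, camera): "extent" ([centre column, centre row, width, height] in pixels, round what is visible of it).
- regions_of(name, camera): "region" (400x640 bool, what is visible of it) and "extent" ([centre column, centre row, width, height] in pixels, round what is visible of it).
The state is a dict: "t": time; "joint_pos": joint angles; "qvel": joint speeds; "effort": joint torques, N m; "tcp_pos": TCP position; "ee_rot": TCP orientation; "wrist_force": force on the tool from outside, world axes, zero at the start; "moment": the same for the moment, N m; "grip_width": finger opening in mm.
Only numpy, scipy, OpenCV 4.12 (cv2) and the standard library are available. Lean on these libraries where they do the work, as an engineer would, in place of code of your own. Each camera call takes 0.05 s, during which the arm holds its last target.

## Task

On the chair repairer's bench, press lightly on the lid of the wooden dowel box and draw it towards you until it is right open at its stop, without leaning on the thin lid with more than 30 N. Then take out the pale beech dowel, leaving the two dark ones standing in the box, and push it gently (under 40 N) fully home in the empty hole of the chair leg, beside the dowel already fitted there. Let go, leave the lid open and do not disturb anything else on the bench.

Things in the scene. Friction and masses are not known exactly. Their poses are not given: they have to be found in the camera images.
- box: Pale wooden slide-lid box, 270 mm long (x) x 148 wide (y) x 96 high, fixed to the bench by four low cleats beside its corners. Origin: centre of its underside; +x points along it, away from the robot. Walls 13 mm thick, inner width 122. Side and far (+x) walls rise 6 mm above the lid's top; the near (-x) wall is lower: the lid slides out over it, along -x.
- lid (a joint): How far the lid is drawn out (m): about 0 shut (it may start up to 6 mm out), grows as it slides along the box's -x, 0.140 at its stop (right open; 0.130 will do). Stiff in its grooves: about 8 N of pull keeps it moving; it stays where left. Pressed too lightly or drawn fast, fingertips slip on it: 12 to 18 N of press at 0.03 m/s brings it along. Over 30 N may crack it.
- lid_mid (a point): Point on the lid's top face, on its mid line, 90 mm above the box's underside; over the box's origin when shut, moves with the lid. The lid is a flat dark-stained 6 mm plywood sheet, 257 mm (x) x 132 (y), side edges caught in grooves, no handle or edge to hold; it reaches from 135 mm nearer to 122 mm farther than this point.
- bore_mid (a point): Mouth of the middle bore of a bored block inside the box against the far wall, under the lid. Three bores in a row along the box's mid line, at x = +19, +57 (this one) and +95 mm from the box's origin; block top 36 mm above the box's underside. Bores 25 mm deep, 13.5 wide. A dowel stands in each; which one where varies.
- dowel: The pale beech dowel, to be fitted: round, 12 mm diameter, 70 mm long, about 14 g, upright in its bore (25 mm deep, 13.5 mm wide), so that it stands 45 mm out of the block. Origin: centre of its foot (lower end, bevelled 1 mm); z up along it.
- walnut_a: A dark walnut dowel of the same size in another bore, to be left standing. Origin: centre of its foot.
- walnut_b: The other dark walnut dowel, same size, to be left standing. Origin: centre of its foot.
- leg: Dark chair leg, 436 mm long, lying along its x in two cradles 100 mm wide, all fixed. Origin: on the bench under the middle of its square joint block (100 mm in x, 44 in y, top face 66 mm above the bench); z up. Two dowel holes in the top face: x = -22 mm is empty, x = +22 mm holds a fitted pale dowel that stands 39 mm proud.
- hole (a point): Centre of the mouth of the empty hole, on the leg's top face: hole 13 mm wide, 30 mm deep, bevelled mouth 1 mm; z up. A dowel fully home stands 40 mm proud.
- pliers: Pliers with red grips lying on the bench, bystander. Origin on the bench under the middle.
- tape_measure: Grey and green tape measure, bystander. Origin under its middle.
- glue: White glue bottle with an orange cap, 170 mm high, bystander. Origin under its middle.
- mallet: Wooden mallet lying flat, bystander. Origin under its handle.
- screwdriver: Screwdriver with an orange handle, bystander. Origin under its middle.
- marker: Black marker pen, bystander. Origin under its middle.

How it is judged:
By the outcome, as a careful person would: the job done as asked, in the order asked, and still so for the second after the job is handed in, with the robot touching nothing.
It also fails if it takes over 70 s, if anything falls off the work surface, if the arm or the gripper's body presses on something with over 40 N, if the wrist force passes 120 N, or if a joint passes its speed limit or range.

## Working session

There is one attempt and no reset: what is moved stays moved. The work goes in short steps, each a Python script; the robot and the scene stay as the last script left them, time stands still between calls to the robot, and variables do not carry over. Pictures are saved under pics/ and viewed, and the job is handed in when it is done.

```bash
ls; mkdir -p pics
python3 - <<'E'
from station import *
import cv2
o=get_obs();print(o)
for n in("scene","top","wrist"):
    cv2.imwrite(f"pics/{n}0.png",get_image(n)[:,:,::-1]);c=get_calibration(n);print(n,c)
E
```

```text
pics
{'t': 0.0, 'joint_pos': array([-7.10578131e+01,  1.24759201e+01,  9.25317598e+01, -8.68866491e-04,
        7.51306329e+01, -6.42893118e+00]), 'qvel': array([-0.02623767,  0.01008107,  0.06114266, -0.01206067, -0.06116103,
       -0.16993718]), 'effort': array([-1.20134140e-03, -3.96850169e+01, -3.03855371e+01, -2.75295342e-04,
        9.78980184e-03, -5.34144633e-06]), 'tcp_pos': array([ 267.53978398, -563.91928885,  229.94742402]), 'ee_rot': array([-1.79985347e+02,  1.37537023e-01, -6.46286403e+01]), 'wrist_force': array([ 0.45107256, -1.11064325,  0.16626896]), 'moment': array([-0.0007662 ,  0.00795218, -0.01501249]), 'grip_width': 85.47671098170193}
scene {'fx': 487.36659386007483, 'fy': 487.36659386007483, 'cx': 316.83931480155724, 'cy': 207.25276798818732, 'R': array([[ 0.04630475,  0.99890591,  0.00654588],
       [ 0.79482623, -0.03287375, -0.60594603],
       [-0.60506788,  0.03326102, -0.79547883]]), 't': array([ -21.41424166, -374.39777423, 1657.21582986])}
top {'fx': 504.24558799875643, 'fy': 504.24558799875643, 'cx': 312.58749020440104, 'cy': 203.93188065820976, 'R': array([[ 0.02065524, -0.99961438,  0.01855957],
       [-0.99767454, -0.02181407, -0.06457282],
       [ 0.06495278, -0.01718265, -0.99774039]]), 't': array([ -14.26904493,  555.27420595, 1335.43531971])}
wrist {'fx': 309.70691628693146, 'fy': 309.70691628693146, 'cx': 315.9771685544533, 'cy': 203.2842985162682, 'mount': array([[ 9.99997911e-01,  1.89674144e-03,  7.61677786e-04,
        -1.51865818e+00],
       [-2.03559012e-03,  9.57863530e-01,  2.87216493e-01,
        -7.22129255e+01],
       [-1.84807949e-04, -2.87217443e-01,  9.57865390e-01,
        -1.41800604e+02],
       [ 0.00000000e+00,  0.00000000e+00,  0.00000000e+00,
         1.00000000e+00]])}
```

View pics/scene0.png

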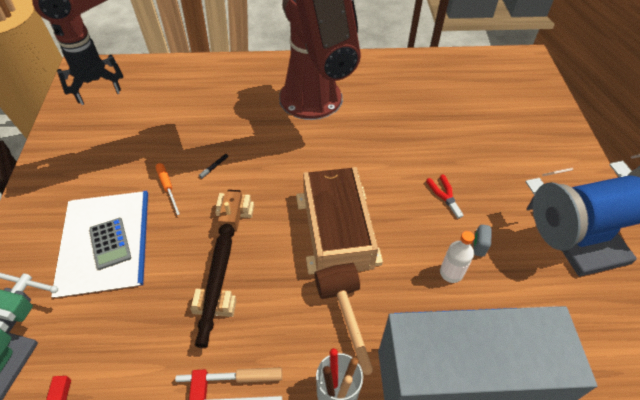

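View pics/top0.png

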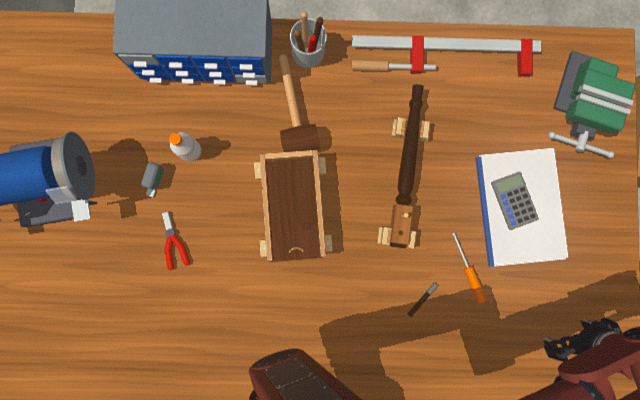

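Run:
```python
from station import *
import cv2,numpy as np
im=get_image("top");get_image("scene")
out={}
for cam in("top","scene"):
  for n in("box","lid","leg","glue","mallet"):
    r=regions_of(n,cam)
    print(cam,n,[(round(d["score"],2),np.round(d["extent"])) for d in r[:2]])
    if r: 
      m=r[0]["region"].astype(np.uint8); out[cam+n]=m
      c=max(cv2.findContours(m,0,2)[0],key=cv2.contourArea); print(np.round(cv2.boxPoints(cv2.minAreaRect(c)),1).tolist())
np.savez("m.npz",**out)
```

```text
top box [(0.75, array([293., 208.,  79., 111.]))]
[[252.8000030517578, 153.5], [325.1000061035156, 148.6999969482422], [332.3999938964844, 257.3999938964844], [260.0, 262.29998779296875]]
top lid [(0.81, array([293., 210.,  56., 106.]))]
[[264.6000061035156, 159.3000030517578], [314.70001220703125, 156.10000610351562], [321.20001220703125, 257.79998779296875], [271.1000061035156, 261.0]]
top leg [(0.91, array([404., 167.,  53., 165.])), (0.52, array([471., 268.,  33.,  68.]))]
[[376.0, 244.0], [396.5, 81.0], [434.20001220703125, 85.80000305175781], [413.70001220703125, 248.6999969482422]]
top glue [(0.71, array([185., 146.,  33.,  28.])), (0.71, array([404., 167.,  54., 163.]))]
[[163.60000610351562, 147.8000030517578], [174.0, 127.0], [204.8000030517578, 142.39999389648438], [194.39999389648438, 163.1999969482422]]
top mallet [(0.5, array([472., 268.,  35.,  69.]))]
[[462.3999938964844, 267.3999938964844], [471.8999938964844, 263.70001220703125], [486.1000061035156, 299.29998779296875], [476.70001220703125, 303.1000061035156]]
scene box [(0.73, array([339., 221.,  84., 108.])), (0.3
[... 307 characters left out ...]
51562], [322.1000061035156, 253.39999389648438]]
scene leg [(0.81, array([220., 269.,  63., 154.])), (0.57, array([339., 209.,  66.,  79.]))]
[[181.10000610351562, 343.1000061035156], [220.10000610351562, 185.60000610351562], [262.20001220703125, 196.0], [223.1999969482422, 353.5]]
scene glue [(0.66, array([456., 255.,  31.,  54.]))]
[[434.8999938964844, 275.8999938964844], [458.0, 226.39999389648438], [481.20001220703125, 237.1999969482422], [458.1000061035156, 286.70001220703125]]
scene mallet [(0.81, array([344., 318.,  60., 115.])), (0.21, array([222., 270.,  66., 157.]))]
[[312.5, 269.5], [354.79998779296875, 261.0], [377.0, 372.20001220703125], [334.70001220703125, 380.70001220703125]]
```

```bash
cat > h.py <<'E'
from station import *
import cv2,numpy as np
from scipy.spatial.transform import Rotation as Ro
def ray(cam,px):
    c=get_calibration(cam);R=np.array(c["R"]);t=np.array(c["t"])
    d=R.T@np.array([(px[0]-c["cx"])/c["fx"],(px[1]-c["cy"])/c["fy"],1]);return -R.T@t,d
def wpose(o=None):
    o=o or get_obs();T=np.eye(4);T[:3,:3]=Ro.from_euler('xyz',o["ee_rot"],degrees=True).as_matrix();T[:3,3]=o["tcp_pos"];return T
def wray(px,T):
    c=get_calibration("wrist");M=T@np.array(c["mount"])
    u=np.array([px[0]-c["cx"],px[1]-c["cy"]]);r=np.hypot(*u);a=r/c["fx"]
    d=np.array([*(np.sin(a)*u/max(r,1e-9)),np.cos(a)]);return M[:3,3],M[:3,:3]@d
def atz(od,z):
    o,d=od;return o+d*(z-o[2])/d[2]
def wproj(P,T):
    c=get_calibration("wrist");M=np.linalg.inv(T@np.array(c["mount"]));P=np.atleast_2d(P)
    q=P@M[:3,:3].T+M[:3,3];rr=np.hypot(q[:,0],q[:,1]);a=np.arctan2(rr,q[:,2])
    return np.c_[c["cx"]+c["fx"]*a*q[:,0]/rr,c["cy"]+c["fx"]*a*q[:,1]/rr]
def rectw(im,T,x0,x1,y0,y1,z,s=3):  # ortho: rows = x descending, cols = y descending
    xs=np.arange(x1,x0,-1/s);ys=np.arange(y1,y0,-1/s);Y,X=np.meshgrid(ys,xs)
    p=wproj(np.c_[X.ravel(),Y.ravel(),np.full(X.size,z)],T).astype(np.float32)
    return cv2.remap(im,p[:,0].reshape(X.shape),p[:,1].reshape(X.shape),1)
def save(n,im): cv2.imwrite(f"pics/{n}.png",im[:,:,::-1])
E
python3 - <<'E'
from h import *
for n,p,z in[("far L",(262,157),96),("far R",(318,151),96),("nearR",(325,257),96),("nearL",(269,260),96),("legblk",(402,225),66)]:print(n,atz(ray("top",p),z).round(1))
for n,p,z in[("near a",(304,174),96),("near b",(356,168),96),("far c",(376,245),96),("far d",(314,266),96),("legblk",(230,212),66)]:print(n,atz(ray("scene",p),z).round(1))
for n in("scene","top"):
  im=cv2.imread(f"pics/{n}0.png")
  a=im[150:270,240:440] if n=="top" else im[160:280,190:390]
  cv2.imwrite(f"pics/{n}0z.png",cv2.resize(a,None,fx=4,fy=4,interpolation=2))
E
```

```text
far L [667.  129.8  96. ]
far R [685.8 -12.1  96. ]
nearR [417.4 -35.1  96. ]
nearL [407.1 105.2  96. ]
legblk [ 502.7 -234.4   66. ]
near a [429.5 -33.9  96. ]
near b [413.5 109.   96. ]
far c [665.  133.7  96. ]
far d [717.3 -19.1  96. ]
legblk [ 527.4 -231.4   66. ]
```

View pics/top0z.png

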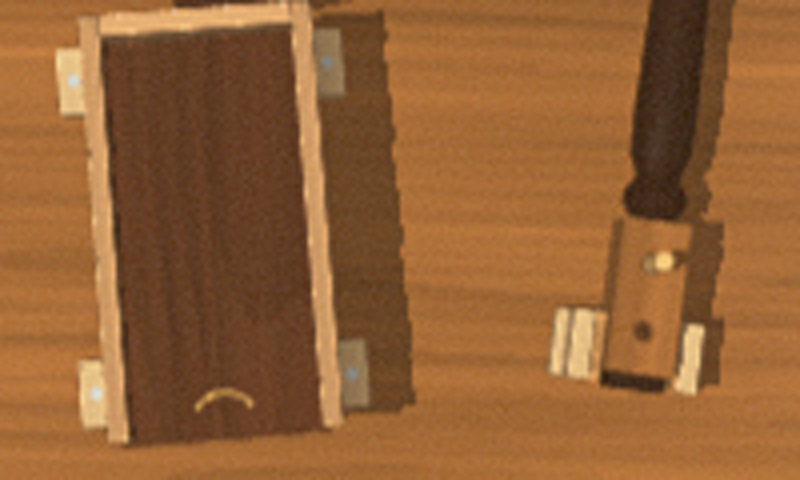

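View pics/scene0z.png

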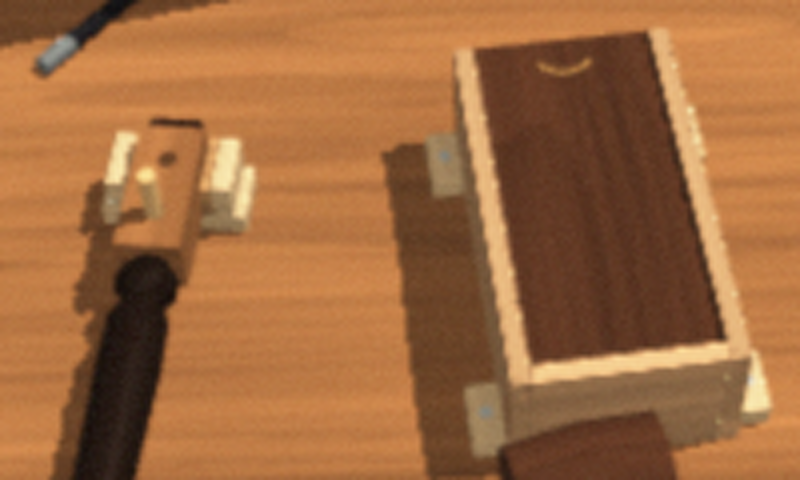

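Run:
```python
from h import *
import station;print(getattr(station,"grasp_offset",None),[x for x in dir(station) if x[0]!='_'][:60])
h=atz(ray("top",(400.75,232.75)),66);f=atz(ray("top",(417,92)),50);print(h,f)
h2=atz(ray("scene",(190+167/4,160+158/4)),66);print(h2)
yaw=np.degrees(np.arctan2(f[1]-h[1],f[0]-h[0]));print(yaw)
tgt=[h[0]-0,h[1],260]
goto(tgt,[180,0,90+yaw])
grip(0,20)
T=wpose();im=get_image("wrist");print(get_obs()["tcp_pos"],get_obs()["ee_rot"],get_obs()["t"],get_obs()["grip_width"])
save("w1",im);np.savez("w1.npz",im=im,T=T)
save("w1r",rectw(im,T,h[0]-70,h[0]+110,h[1]-100,h[1]+100,66,4)[:600,:800])
print(h[:2])
```

```text
18.700000000000003 ['Unreachable', 'get_calibration', 'get_image', 'get_obs', 'goto', 'grasp_offset', 'grip', 'move_j', 'move_l', 'regions_of', 'sign_off', 'solve_ik', 'spot_in', 'wait']
[ 482.60399597 -231.31524061   66.        ] [ 858.82309611 -274.42924093   50.        ]
[ 485.79565058 -229.27998451   66.        ]
-6.537469691362032
[ 482.61230416 -231.27479665  259.99105634] [-1.79999720e+02 -2.95540101e-04  8.34664568e+01] 3.25 0.17115116658761076
[ 482.60399597 -231.31524061]
```

View pics/w1.png

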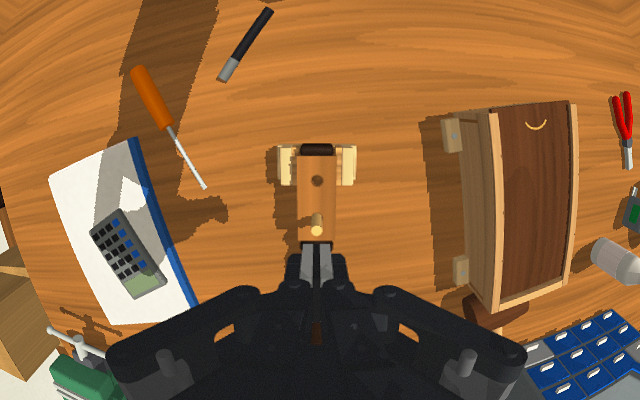

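View pics/w1r.png

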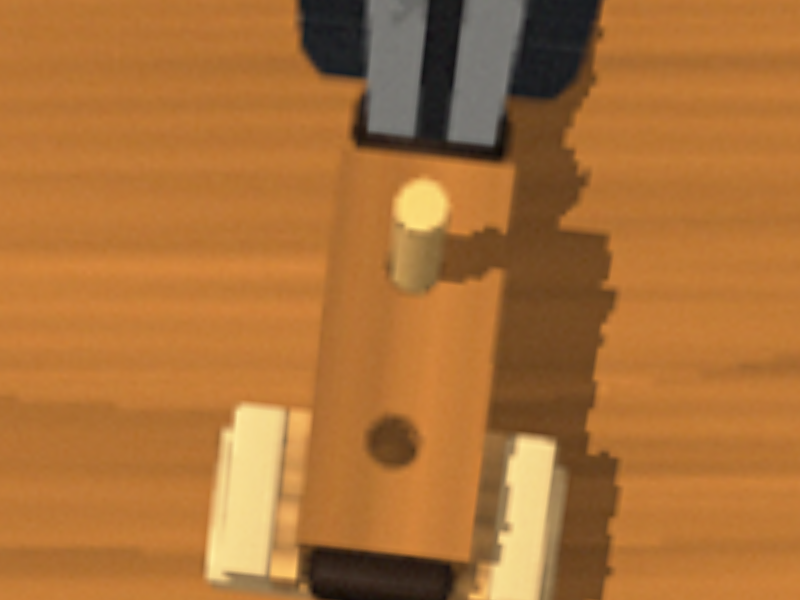

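Run:
```python
from h import *
yaw=5.3
goto([614,53,250],[180,0,90+yaw])
T=wpose();im=get_image("wrist");print(get_obs()["tcp_pos"],get_obs()["ee_rot"],get_obs()["t"],get_obs()["wrist_force"])
save("w2",im);np.savez("w2.npz",im=im,T=T)
save("w2r",rectw(im,T,390,690,-55,155,96,2))
```

```text
[613.91186348  51.51093424 250.10681299] [-1.79998066e+02  3.89254469e-02  9.51979451e+01] 4.4917 [ 0.20182712  0.03383206 -0.50011473]
```

View pics/w2.png

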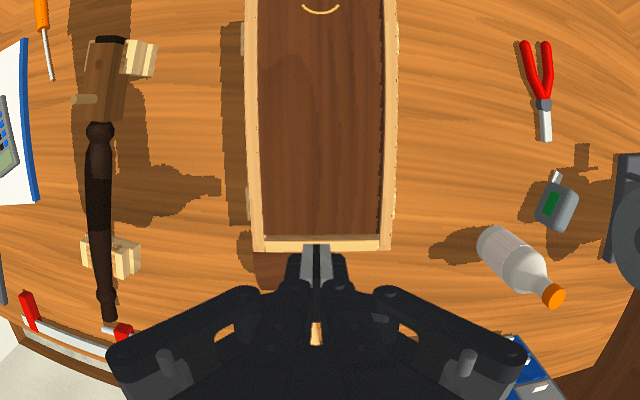

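View pics/w2r.png

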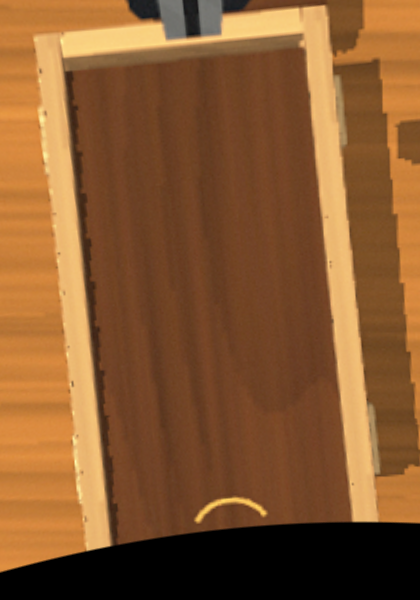

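Run:
```python
from h import *
C=np.array([545.,51.]);a=np.radians(5.7);ux=np.array([np.cos(a),np.sin(a)])
p=C+ux*55
A=[180,0,95.7]
move_l([*p,120],A,speed=200)
move_l([*p,95],speed=60)
wait(.3);f0=get_obs()["wrist_force"];print(f0,get_obs()["t"])
z=95
while True:
    z-=0.4;move_l([*p,z],speed=15);o=get_obs();f=o["wrist_force"][2]-f0[2]
    print(round(z,2),o["tcp_pos"][2].round(2),f.round(2),round(o["t"],2))
    if f>8 or z<86:break
```

```text
[ 0.31550577  0.0560701  -0.14890725] 6.1583
94.6 94.63 -0.18 6.41
94.2 94.12 1.3 6.66
93.8 93.75 -0.19 6.91
93.4 93.34 -0.64 7.16
93.0 92.96 0.69 7.41
92.6 92.56 -0.45 7.66
92.2 92.15 -0.17 7.91
91.8 91.75 0.65 8.16
91.4 91.38 0.4 8.41
91.0 90.98 -0.11 8.66
90.6 90.55 1.11 8.91
90.2 90.16 -0.25 9.16
89.8 90.09 2.01 9.41
89.4 90.05 6.12 9.66
89.0 90.03 7.47 9.91
88.6 90.0 8.42 10.16
```

Run:
```python
from h import *
C=np.array([545.,51.]);a=np.radians(5.7);ux=np.array([np.cos(a),np.sin(a)])
f0=-0.15
z=88.6
def fz(): return np.mean([get_obs()["wrist_force"][2]-f0 for _ in range(3)])
p=C+ux*55
while fz()<14 and z>86:
    z-=0.3;move_l([*p,z],speed=15);print(round(z,2),fz().round(1))
s=55;fx=0
while s>55-150:
    s-=6;q=C+ux*s
    move_l([*q,z],speed=30)
    o=get_obs();f=fz();fx=o["wrist_force"][:2]@ux
    print(s,round(z,2),f.round(1),round(fx,1),((o["tcp_pos"][:2]-C)@ux).round(1),round(o["t"],2))
    if f<13:z-=0.35
    elif f>17:z+=0.35
    if f>25: z+=1
    if s<55-136 and fx>17:break
    if s< 55-80 and fx<1: pass
T=wpose();save("t3",get_image("top"));save("s3",get_image("scene"))
```

```text
88.3 9.9
88.0 11.1
87.7 13.5
87.4 13.6
87.1 15.0
49 87.1 7.3 2.9 53.1 11.76
43 86.75 6.5 3.2 48.1 12.11
37 86.4 6.2 5.2 42.7 12.46
31 86.05 6.7 6.1 37.3 12.81
25 85.7 7.4 5.4 31.8 13.16
19 85.35 8.5 7.1 26.3 13.51
13 85.0 9.1 6.1 20.6 13.86
7 84.65 10.7 6.0 15.0 14.21
1 84.3 11.3 6.2 9.4 14.56
-5 83.95 12.8 5.3 3.8 14.91
-11 83.6 13.7 6.3 -1.8 15.26
-17 83.6 14.1 6.2 -7.8 15.61
-23 83.6 13.9 5.7 -13.8 15.96
-29 83.6 13.9 6.9 -19.7 16.31
-35 83.6 14.4 6.0 -25.7 16.66
-41 83.6 15.3 5.9 -31.6 17.01
-47 83.6 14.7 6.6 -37.6 17.36
-53 83.6 14.6 6.1 -43.6 17.71
-59 83.6 14.4 6.5 -49.6 18.06
-65 83.6 14.6 6.1 -55.5 18.41
-71 83.6 15.2 5.7 -61.5 18.76
-77 83.6 14.7 6.1 -67.4 19.11
-83 83.6 16.4 6.5 -73.4 19.46
-89 83.6 15.2 6.0 -79.3 19.81
-95 83.6 15.8 6.4 -85.3 20.16
```

View pics/s3.png

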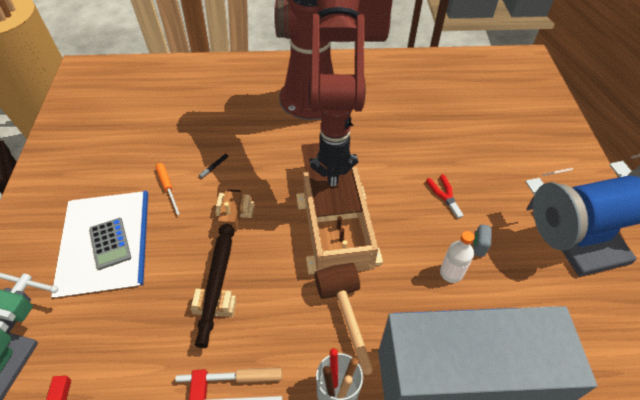

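View pics/t3.png

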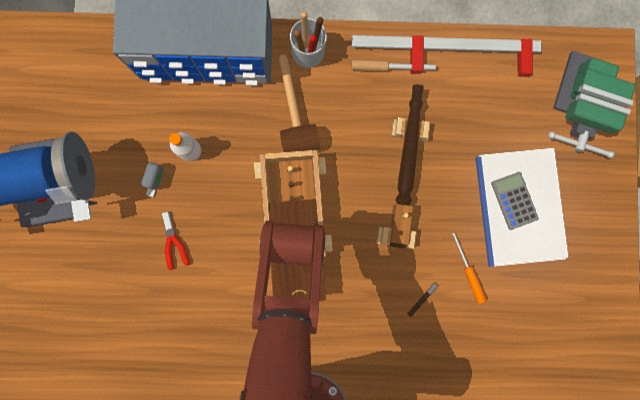

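Run:
```python
from h import *
im=cv2.imread("pics/s3.png")[160:280,270:400]
cv2.imwrite("pics/s3z.png",cv2.resize(im,None,fx=5,fy=5,interpolation=2))
move_l([*(get_obs()["tcp_pos"][:2]),110],speed=100)
p=get_obs()["tcp_pos"]
T=wpose();im=get_image("wrist");save("w3",im);np.savez("w3.npz",im=im,T=T);print(p,get_obs()["t"])
```

```text
[459.92907198  41.58790194 109.64819536] 20.7417
```

View pics/s3z.png

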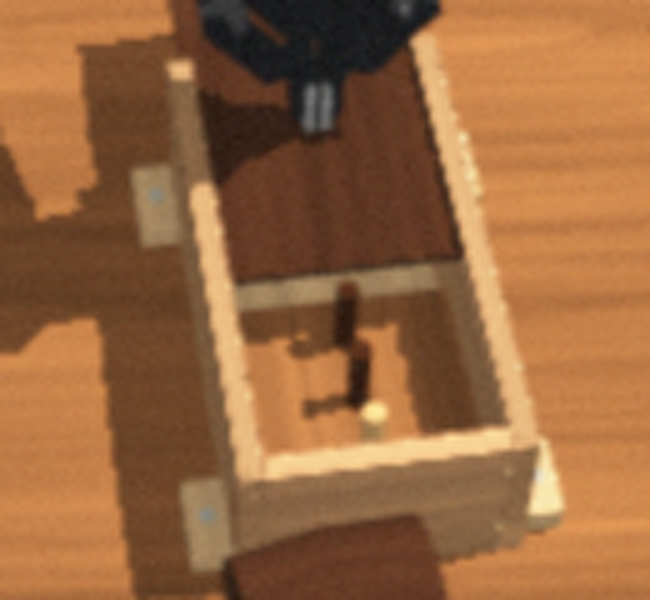

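View pics/w3.png

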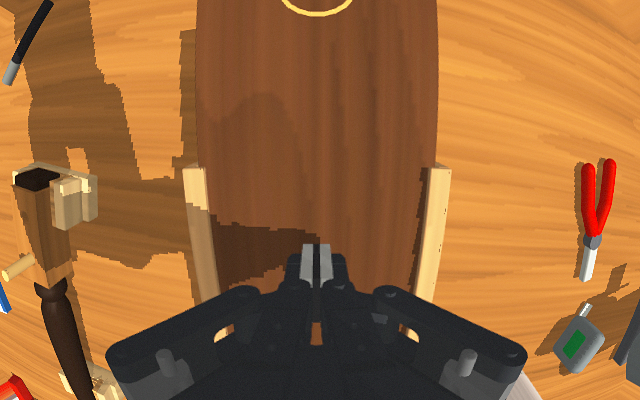

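Run:
```python
from h import *
C=np.array([545.,51.]);a=np.radians(5.7);ux=np.array([np.cos(a),np.sin(a)])
P=lambda p,z:(lambda w:(w.round(1),((w[:2]-C)@ux).round(1),((w[:2]-C)@[-ux[1],ux[0]]).round(1)))(atz(ray("scene",p),z))
print(P((316.4,216.6),90),P((362.6,211),90))
print("far rim inner",P((270+262/5,160+465/5),96),P((270+510/5,160+432/5),96),"outer",P((270+265/5,160+480/5),96),P((270+530/5,160+445/5),96))
print("dowel top",P((270+374/5,160+410/5),81))
print("near rim", P((270+180/5,160+62/5),96))
```

```text
(array([569.3,  -6.7,  90. ]), np.float64(18.5), np.float64(-59.8)) (array([556.4, 112.8,  90. ]), np.float64(17.5), np.float64(60.4))
far rim inner (array([682.3,   2.5,  96. ]), np.float64(131.8), np.float64(-61.9)) (array([668.6, 123.6,  96. ]), np.float64(130.2), np.float64(59.9)) outer (array([690.7,   3.5,  96. ]), np.float64(140.3), np.float64(-61.7)) (array([676.4, 132.4,  96. ]), np.float64(138.9), np.float64(67.9))
dowel top (array([643.4,  60.3,  81. ]), np.float64(98.9), np.float64(-0.5))
near rim (array([424. , -28.3,  96. ]), np.float64(-128.3), np.float64(-66.9))
```

Run:
```python
from h import *
C=np.array([545.,51.]);a=np.radians(5.7);ux=np.array([np.cos(a),np.sin(a)])
A=[180,0,95.7]
s=-78;p=C+ux*s
move_l([*p,96],A,speed=100);wait(.2);f0=get_obs()["wrist_force"][2]
def fz(): return np.mean([get_obs()["wrist_force"][2]-f0 for _ in range(3)])
z=90.5;move_l([*p,z],speed=30);print(f0,fz())
while fz()<15.5 and z>82:
    z-=0.8;move_l([*p,z],speed=20);print(round(z,2),fz().round(1))
while s>-128:
    s-=6;q=C+ux*s
    move_l([*q,z],speed=30)
    o=get_obs();f=fz();fx=o["wrist_force"][:2]@ux
    print(s,round(z,2),f.round(1),round(fx,1),((o["tcp_pos"][:2]-C)@ux).round(1),round(o["t"],2))
    if f<14:z-=0.8
    elif f>18:z+=0.4
    if f>24: z+=1
save("s4",get_image("scene"))
p=get_obs()["tcp_pos"]
move_l([*p[:2],130],speed=150)
im=cv2.imread("pics/s4.png")[160:280,270:400]
cv2.imwrite("pics/s4z.png",cv2.resize(im,None,fx=5,fy=5,interpolation=2))
```

```text
0.3770180403135947 -0.496212681530698
89.7 2.9
88.9 8.2
88.1 12.4
87.3 17.1
-84 87.3 6.4 3.0 -79.8 22.93
-90 86.5 6.4 4.6 -83.8 23.28
-96 85.7 6.9 6.7 -88.6 23.63
-102 84.9 9.8 5.7 -93.7 23.98
-108 84.1 12.9 6.9 -98.8 24.33
-114 83.3 15.9 6.3 -103.9 24.68
-120 83.3 16.5 6.0 -109.9 25.03
-126 83.3 17.4 5.1 -115.9 25.38
-132 83.3 12.9 8.7 -120.7 25.73
```

View pics/s4z.png

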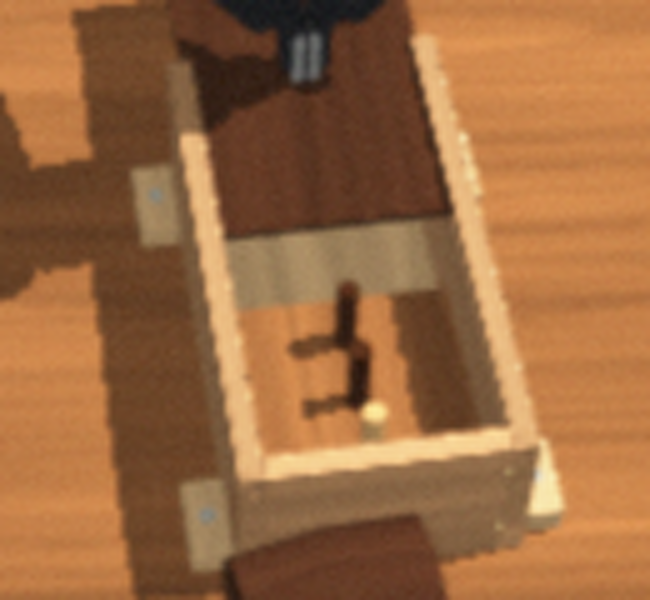

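Run:
```python
from h import *
C=np.array([545.,51.]);a=np.radians(5.7);ux=np.array([np.cos(a),np.sin(a)])
for p in((315,207.6),(360.4,202.8)):
    w=atz(ray("scene",p),90);print(w,(w[:2]-C)@ux-6)
A=[180,0,95.7]
q=C+ux*100
goto([*q,215],A)
grip(40)
T=wpose();im=get_image("wrist");save("w5",im);np.savez("w5.npz",im=im,T=T);print(get_obs()["tcp_pos"],get_obs()["t"])
save("w5r",rectw(im,T,510,690,-20,130,81,4)[:600,:800])
```

```text
[540.41369479  -8.95736006  90.        ] -16.518578537502933
[529.61380371 109.82871109  90.        ] -15.467267458809532
[644.40184467  60.8732038  215.21116673] 27.7083
```

View pics/w5.png

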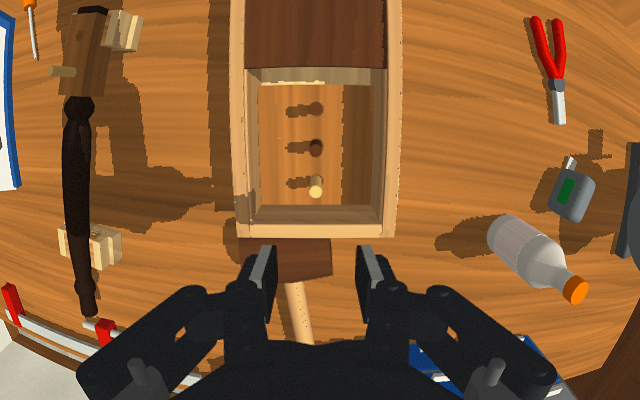

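View pics/w5r.png

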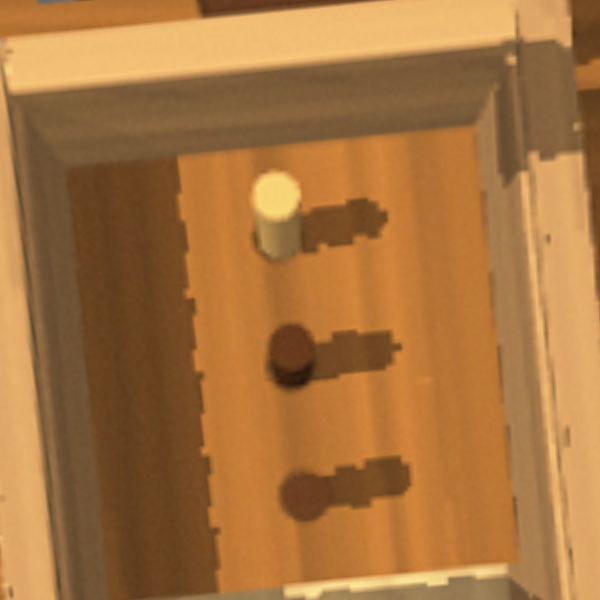

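Run:
```python
from h import *
w=np.load("w5.npz");T=w["T"];C=np.array([545.,51.]);a=np.radians(5.7);ux=np.array([np.cos(a),np.sin(a)])
print("lid edge s",(atz(wray((316,68),T),90)[:2]-C)@ux)
A=[180,0,95.7]
p=[640.3,60.7]
move_l([*p,110],A,speed=150)
move_l([*p,49.5],speed=80)
o=get_obs();print(o["tcp_pos"],o["wrist_force"],o["t"])
grip(8,30);o=get_obs();print(o["grip_width"],o["wrist_force"],o["tcp_pos"],o["t"])
move_l([*p,135],speed=60)
o=get_obs();print(o["grip_width"],o["wrist_force"],o["tcp_pos"],o["t"])
move_l([*p,200],speed=150)
T=wpose();im=get_image("wrist");save("w6",im);np.savez("w6.npz",im=im,T=T)
cv2.imwrite("pics/w6z.png",cv2.resize(im[200:350,220:420,::-1],None,fx=4,fy=4))
```

```text
lid edge s -13.817019176660066
[640.82834603  60.67336331  49.89084357] [0.56189066 0.19439379 0.41628857] 29.4667
11.128869543993384 [0.18070811 0.391517   1.17295491] [640.9659919   60.70473126  50.35475782] 29.825
11.087416403305442 [ 1.01948899 -0.78648783 -1.5891873 ] [639.88670478  60.70527091 134.35491644] 31.4
```

View pics/w6.png

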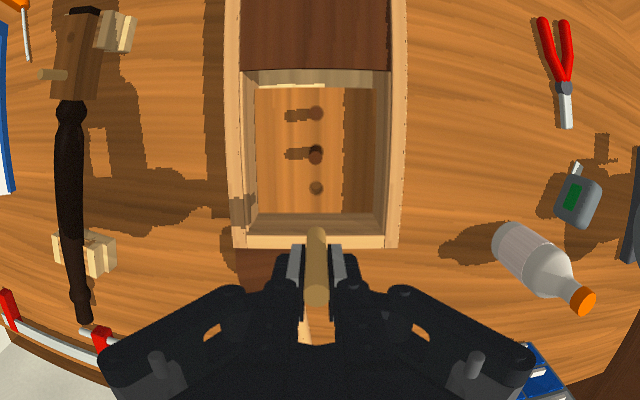

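View pics/w6z.png

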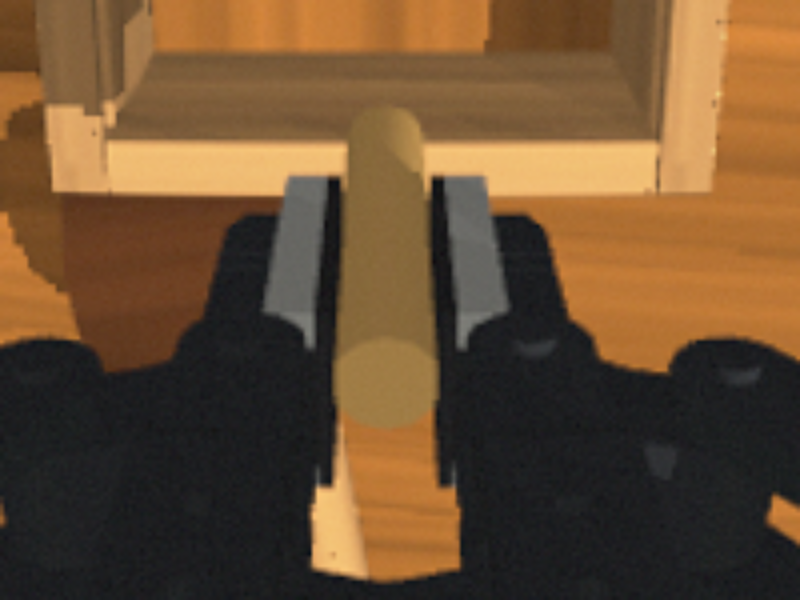

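Run:
```python
from h import *
c=get_calibration("wrist");I=np.eye(4)
up=lambda u,v:(220+u/4,200+v/4)
# in tool frame: rays; intersect with tool z plane
print("foot near pt @z=38.9",atz(wray(up(385,107),I),38.9),"(expect y=-5.5)")
for l in (up(347,128),up(424,128)):print("foot side",atz(wray(l,I),38.9))
print("top ctr @z=-31.1",atz(wray(up(386,383),I),-31.1))
print("top L/R",atz(wray(up(334,380),I),-31.1),atz(wray(up(438,380),I),-31.1))
print("top near/far",atz(wray(up(386,338),I),-31.1),atz(wray(up(386,428),I),-31.1))
# lid opening relative to bores
w=np.load("w6.npz");T=w["T"];C=np.array([545.,51.]);a=np.radians(5.7);ux=np.array([np.cos(a),np.sin(a)])
s=lambda p,z:round((atz(wray(p,T),z)[:2]-C)@ux,1)
print("lid",s((317,69.5),90),"bore95",s((316,188),36),"far wall inner",s((317,234.5),96))
```

```text
foot near pt @z=38.9 [ 1.41056592 -4.97607992 38.9       ] (expect y=-5.5)
foot side [-4.55124273 -1.41972228 38.9       ]
foot side [ 7.5463585 -1.4447459 38.9      ]
top ctr @z=-31.1 [  1.49173327  -0.32947577 -31.1       ]
top L/R [ -4.01174571  -0.67934252 -31.1       ] [  6.99387348  -0.69950103 -31.1       ]
top near/far [  1.47579621  -6.01214893 -31.1       ] [  1.50866493   5.63618089 -31.1       ]
lid -14.6 bore95 96.3 far wall inner 122.5
```

Run:
```python
from h import *
h=[482.4,-230.8]
goto([*h,200],[180,0,83.5])
move_l([*h,135],speed=120);wait(.3)
o=get_obs();T=wpose(o);im=get_image("wrist");save("w7",im);np.savez("w7.npz",im=im,T=T);print(o["tcp_pos"],o["ee_rot"],o["t"],o["wrist_force"],o["grip_width"])
cv2.imwrite("pics/w7z.png",cv2.resize(im[120:270,220:420,::-1],None,fx=4,fy=4,interpolation=2))
save("t7",get_image("top"));save("s7",get_image("scene"))
```

```text
[ 482.93311342 -231.15304465  135.88717723] [1.79912422e+02 4.26539667e-02 8.34983222e+01] 34.2833 [-0.88209741 -0.42548682  0.6138515 ] 10.56033269074838
```

View pics/w7z.png

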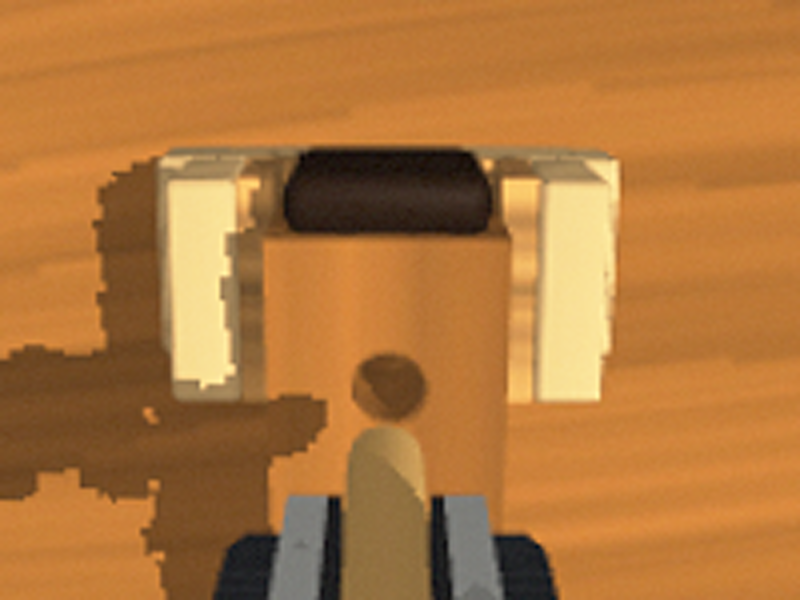

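Run:
```python
from h import *
w=np.load("w7.npz");T=w["T"];I=np.eye(4)
up=lambda u,v:(220+u/4,120+v/4)
print("hole ctr",atz(wray(up(389.5,387),I),69.9), "edges",[atz(wray(up(*q),I),69.9)[:2].round(2) for q in((353,387),(427,387),(390,353),(390,421))])
print("foot near",atz(wray(up(386,425),I),38.9),[atz(wray(up(*q),I),38.9)[:2].round(2) for q in((348,450),(425,450))])
```

```text
hole ctr [ 1.94310849 -1.02747915 69.9       ] edges [array([-4.66, -1.01]), array([ 8.73, -1.04]), array([ 2.01, -7.48]), array([2.06, 5.55])]
foot near [ 1.25948458 -5.51183056 38.9       ] [array([-4.7 , -1.28]), array([ 7.4 , -1.31])]
```

Run:
```python
from h import *
P=[]
for i in range(5): wait(.05);P.append(get_obs()["tcp_pos"])
print(np.mean(P,0),np.std(P,0),get_obs()["wrist_force"])
h=[481.3,-230.0]
move_l([*h,110],[180,0,83.5],speed=60);wait(.2)
f0=np.mean([get_obs()["wrist_force"] for _ in range(3)],0);z=110
while z>98:
    z-=1;move_l([*h,z],speed=30);o=get_obs();f=o["wrist_force"]-f0
    print(z,o["tcp_pos"].round(2),f.round(1),round(o["t"],2))
    if f[2]>6:break
im=get_image("wrist");cv2.imwrite("pics/w8z.png",cv2.resize(im[150:300,220:420,::-1],None,fx=4,fy=4,interpolation=2))
```

```text
[ 482.40877726 -230.8384912   135.09865708] [0.04520071 0.04390368 0.10387598] [ 0.21528287  0.28934586 -0.16416335]
109 [ 481.35 -230.03  109.1 ] [0.7 0.7 0.2] 35.7
108 [ 481.2  -229.96  107.9 ] [-0.1  1.8  0.3] 35.95
107 [ 481.23 -229.96  106.9 ] [-0.6  0.2  1.1] 36.2
106 [ 481.22 -229.93  105.87] [-0.3  0.8  0.4] 36.45
105 [ 481.29 -229.98  104.95] [0.8 0.4 0.2] 36.7
104 [ 481.55 -230.17  104.06] [ 0.2 -0.1 -0.1] 36.95
103 [ 481.55 -230.21  103.1 ] [0.8 0.8 0.9] 37.2
102 [ 481.56 -230.23  102.13] [ 1.3 -0.5  0.1] 37.45
101 [ 481.57 -230.26  101.1 ] [ 1.8 -0.8  0.5] 37.7
100 [ 481.55 -230.23  100.08] [ 0.5 -1.4  1.1] 37.95
99 [ 481.51 -230.22   99.07] [ 1.3 -0.5  0.1] 38.2
98 [ 481.54 -230.22   98.1 ] [ 2.1 -1.6  2. ] 38.45
```

View pics/w8z.png

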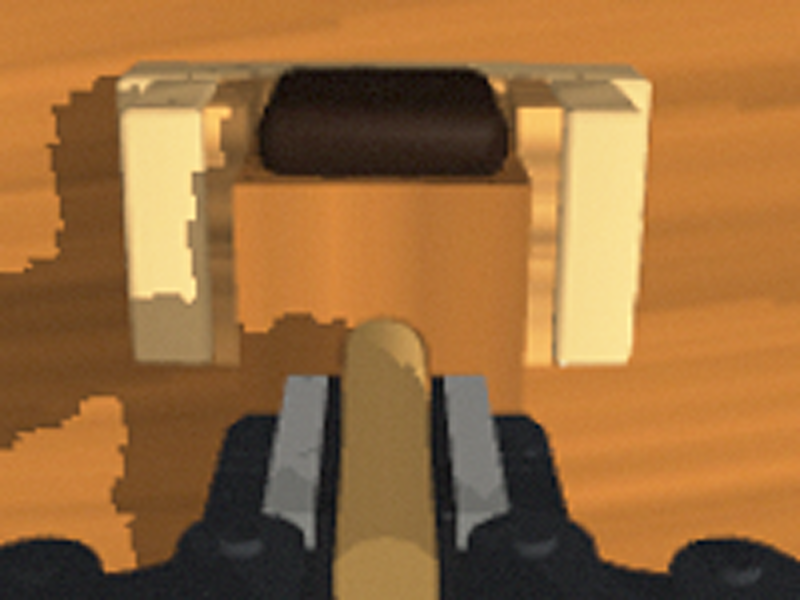

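Run:
```python
from h import *
h=[481.6,-230.3];z=98;f0=np.array([.2,.3,-.1])
while z>72:
    z-=1.5 if z>80 else 0.8
    move_l([*h,z],speed=20);o=get_obs();f=o["wrist_force"]-f0
    print(round(z,2),o["tcp_pos"].round(2),f.round(1),round(o["t"],2),round(o["grip_width"],2))
    if f[2]>14:break
im=get_image("wrist");cv2.imwrite("pics/w9z.png",cv2.resize(im[150:300,220:420,::-1],None,fx=4,fy=4,interpolation=2))
```

```text
96.5 [ 481.57 -230.26   96.32] [ 1.8 -1.2  0.2] 38.75 10.9
95.0 [ 481.53 -230.24   94.77] [ 2.5 -2.4  0.2] 39.0 10.84
93.5 [ 481.57 -230.26   93.32] [ 1.9 -2.2 -0.1] 39.25 11.06
92.0 [ 481.59 -230.28   91.87] [ 2.9 -2.4 -0.1] 39.5 10.81
90.5 [ 481.58 -230.28   90.36] [ 2.1 -2.9  0.2] 39.75 11.06
89.0 [ 481.59 -230.31   88.87] [ 2.9 -1.8  1.2] 40.0 10.97
87.5 [ 481.6  -230.34   87.36] [ 2.1 -2.1 -1.1] 40.25 10.82
86.0 [ 481.6  -230.34   85.87] [ 2.  -2.2  0.4] 40.5 10.88
84.5 [ 481.62 -230.33   84.37] [ 2.6 -2.6 -0. ] 40.75 11.22
83.0 [ 481.63 -230.34   82.89] [ 2.5 -2.1  0.4] 41.0 10.64
81.5 [ 481.67 -230.35   81.42] [ 2.3 -2.3  0.4] 41.25 10.62
80.0 [ 481.66 -230.35   79.89] [ 2.2 -3.3  0.8] 41.5 11.03
79.2 [ 481.67 -230.35   79.2 ] [ 2.6 -3.4  1.2] 41.75 10.79
78.4 [ 481.68 -230.37   78.41] [ 2.6 -2.6  1.4] 42.0 11.16
77.6 [ 481.7  -230.37   77.6 ] [ 3.9 -3.   1.6] 42.25 11.14
76.8 [ 481.68 -230.37   76.8 ] [ 2.9 -3.1  0.6] 42.5 10.98
76.0 [ 481.68 -230.38   75.99] [ 2.9 -2.6  1.8] 42.75 10.85
75.2 [ 481.71 -230.38   75.3 ] [ 2.3 -3.2  2.6] 43.0 11.26
74.4 [ 481.86 -230.41   75.27] [ 1.7 -1.9  6.5] 43.25 11.3
73.6 [ 481.98 -230.44   75.19] [-0.2 -0.3 10.4] 43.5 11.0
72.8 [ 482.19 -230.55   75.17] [-1.8 -0.3 13.7] 43.75 10.76
72.0 [ 482.37 -230.61   75.06] [-1.5  0.7 16.2] 44.0 11.62
```

View pics/w9z.png

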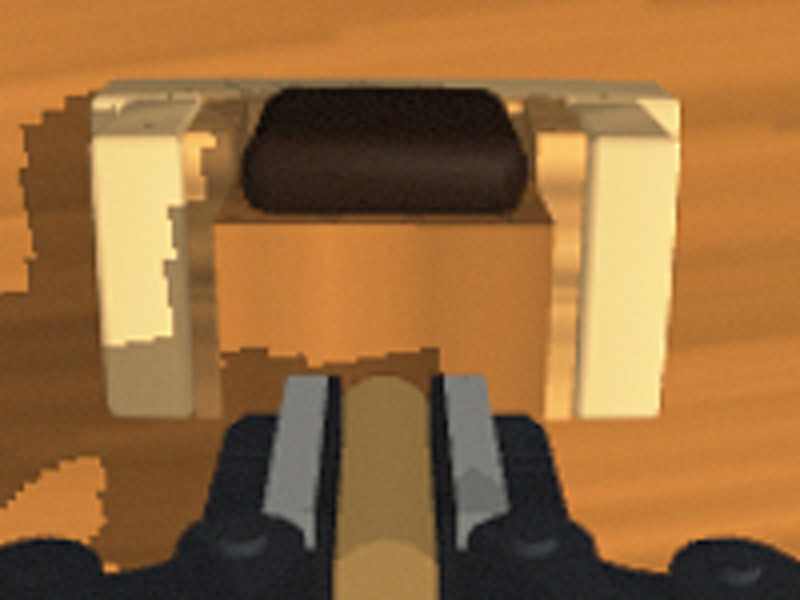

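Run:
```python
from h import *
h=[481.7,-230.35]
move_l([*h,75.0],speed=20);print(get_obs()["wrist_force"])
grip(34);print(get_obs()["grip_width"],get_obs()["wrist_force"])
move_l([*h,150],speed=80)
move_l([h[0]-10,h[1],240],speed=150)
o=get_obs();T=wpose(o);im=get_image("wrist");save("w10",im);np.savez("w10.npz",im=im,T=T);print(o["t"],o["wrist_force"])
cv2.imwrite("pics/w10z.png",cv2.resize(im[130:280,220:420,::-1],None,fx=4,fy=4,interpolation=2))
save("s10",get_image("scene"))
i=cv2.imread("pics/s10.png")[160:280,190:390];cv2.imwrite("pics/s10z.png",cv2.resize(i,None,fx=4,fy=4,interpolation=2))
```

```text
[ 2.00923646 -1.33058512  5.2881905 ]
33.6924602694587 [-0.94665082 -0.38565335 -0.17692506]
46.5417 [-0.1888214   0.31205775 -0.15766499]
```

View pics/w10z.png

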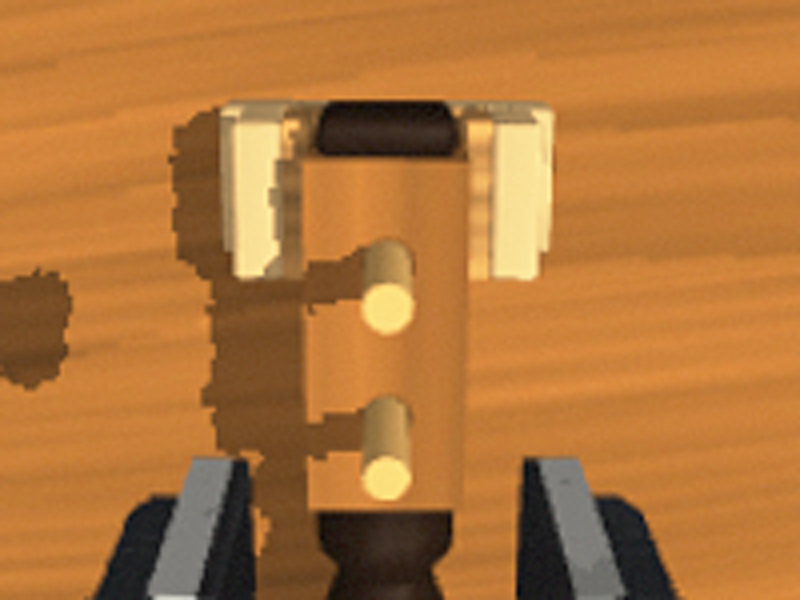

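View pics/s10z.png

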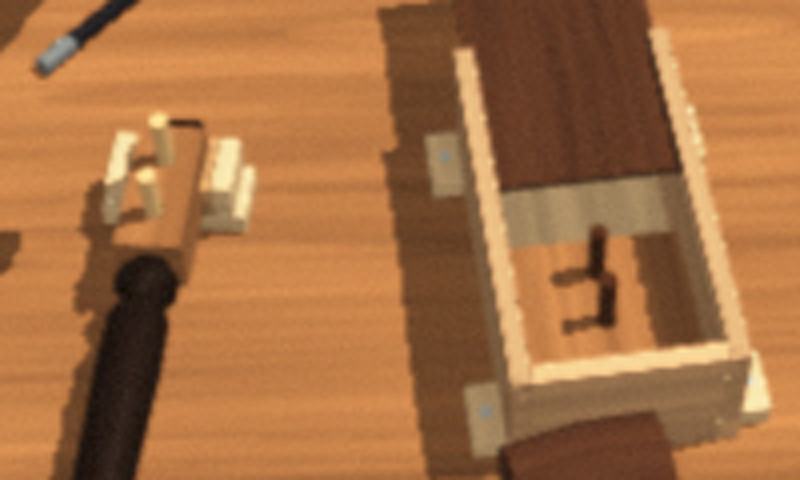

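Run:
```python
from h import *
save("t10",get_image("top"));i=cv2.imread("pics/t10.png")[140:320,240:340];cv2.imwrite("pics/t10z.png",cv2.resize(i,None,fx=3.3,fy=3.3,interpolation=2))
```

```text
(no output)
```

View pics/t10z.png

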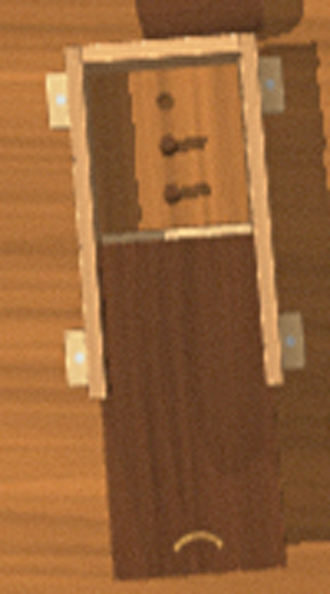

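Run:
```python
from station import *
print(get_obs()["t"]);print(sign_off())
```

```text
46.6917
the job is handed in; nothing more can be done
None
```

The job is done and handed in at 46.7 s on the robot's clock. The sign-off gives no verdict, so what follows rests on my own checks.

- **Lid:** I drew it open in two pulls with closed fingertips, because the fingertips slipped at first and it was only about 110 mm out after the first pull. The highest press I read was about 17 N. Its final opening measured about 138 mm in the scene camera, 136–137 mm in the wrist camera and 140 mm in the top camera. They disagree by a few millimetres, but all are above the 130 mm that will do. The pull force rose at the end, which suggests it reached its stop.
- **Dowel:** The pale beech dowel was in the far bore. I gripped it at 30 N and pushed it into the empty hole, with about 16 N at most when it reached the bottom. The fingers stopped at 75.1 mm, against 74.9 mm expected for fully home. In the pictures it stands about as proud as the fitted dowel beside it.
- **Rest of the bench:** Both dark dowels still stand in the box. The gripper is clear and touching nothing. I saw nothing else disturbed near the box and leg, but I did not measure each item again.

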